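Lock a hook rail onto its keyhole screws

TASK

Take the scrubbing brush off the wooden board and leave it on the free worktop, clear of the board. Then set the blue hook rail flat on the board so that both screw heads come up through its round holes, let go of it, and push it along its slots, hook end first, until it is fully home and the orange spring catch has popped up behind it. Do not knock over or shift the three bottles that stand near the work.

Things in the scene. Friction and masses are not known exactly. Their poses are not given: they have to be found in the camera images.
- board: Wooden back board, 280 x 120 x 18 mm, flat on the worktop and fixed to it. Origin: centre of its underside; x along its length (the rail is pushed toward +x), z up. Rail centre at board x = -13 mm when its round holes are centred on the screw heads; pushed +28 mm along x it meets its stop (centre at x = +15 mm); the catch pops up after about 25.5 mm of that push.
- screw_front (a point): Top of the steel screw at board x = +59 mm, y = 0, 29.5 mm above the worktop. Shank 7 mm in diameter, 7 mm high above the board; on it a domed head 14 mm in diameter, top 11.5 mm above the board.
- screw_rear (a point): Top of the other, equal screw, at board x = -61 mm, y = 0.
- catch (a joint): Spring catch: orange plastic tab at board x = -87.5 to -95.5 mm, y = -15 to +15 mm. Joint 0 = up, standing 5 mm proud of the board; 0.005 = pressed flush, as while the rail lies over it. The spring is weak (under 1 N): the rail's own weight keeps it down.
- rail: Blue-painted steel hook rail, about 0.28 kg. Origin: centre of the underside of its flat plate, 200 (x) x 80 (y) x 5 mm. Two keyholes on its centre line: round holes 22 mm wide at x = -48 and +72 mm, each leading into an 11 mm wide slot that runs 26 mm toward -x. Two steel wire hooks up to 44 mm high at the +x end (y = -28, +28 mm, reaching x = +116 mm): this end points to the board's +x.
- rail_fin (a point): Middle of the rail's standing fin, by which it can be held: a block 56 mm long (rail x), 12 mm thick (rail y) that stands 43 mm high on the plate's centre. This point is 26.5 mm above the plate's underside; its axes are those of the rail.
- brush: Wooden scrubbing brush, bristles down, about 0.12 kg, 57 (x) x 150 (y) x 43 mm high; origin at the centre of its underside. At the start it lies across the board between the screws. Free worktop: x 0.34 to 0.66 m, y -0.51 to +0.50 m, but for the things listed; other clutter stands beyond that.
- brush_mid (a point): Middle of the scrubbing brush, 21.5 mm above its underside; axes as those of the brush (y along its length). The wooden block is its upper 20 mm.
- dispenser_mid (a point): Taupe pump soap dispenser, 69 x 78 x 180 mm, upright; point 90 mm above its foot. Must not be disturbed.
- aerosol_mid (a point): Dark blue and white aerosol can, 52 mm in diameter, 161 mm high, upright; point 80 mm above its foot. Must not be disturbed.
- dropper_mid (a point): Small brown dropper bottle with black bulb, 34 mm in diameter, 102 mm high, upright; point 51 mm above its foot. Must not be disturbed.
Things that resemble listed ones, but are neither listed nor needed, are in the scene too. Leave any green or red look-alike of the part that bears dropper_mid alone.

How it is judged:
On the way, in this order (a step that is already met when the one before it is completed fails the run):
1. the brush is off the board, on the worktop, and released (height (world z) of brush_mid between 0.01 and 0.05 m and contact force between brush and board below 0.05 N and contact force between the fingers and brush below 0.05 N), for 0.2 s.
2. the rail lies flat on the board with both screw heads through its round holes, and is let go (z of rail_fin in the frame of board between 0.0425 and 0.0465 m and angle between rail_fin's own z axis and vertical below 0.05 rad and x of rail_fin in the frame of board between -0.02 and -0.006 m and y of rail_fin in the frame of board between -0.006 and 0.006 m and angle between the x axis of rail_fin and the x axis of board, either way round below 0.08 rad and contact force between the fingers and rail below 0.05 N), for 0.2 s.
At the end, for the whole second after the job is handed in: Rail flat on the board, hook end first, screws within about 3.5 mm of the slots' end stop, catch risen behind it (under 1.5 mm pressed), brush resting on the worktop without touching the board, the three bottles upright, nothing held (z of rail_fin in the frame of board between 0.0425 and 0.0465 m and angle between rail_fin's own z axis and vertical below 0.05 rad and x of rail_fin in the frame of board between 0.0115 and 0.018 m and y of rail_fin in the frame of board between -0.004 and 0.004 m and angle between the x axis of rail_fin and the x axis of board, either way round below 0.06 rad and x of screw_front in the frame of rail between 0.039 and 0.051 m and value of joint catch below 0.0015 m and height (world z) of brush_mid between 0.01 and 0.05 m and contact force between brush and board below 0.05 N and angle between each of dispenser_mid, aerosol_mid, dropper_mid's own z axis and vertical below 0.15 rad).
It fails at once if the dispenser is shifted by more than 30 mm or tipped (distance of dispenser_mid from where it was at the start of the episode above 0.03 m or angle between dispenser_mid's own z axis and vertical above 0.35 rad).
It fails at once if the aerosol is shifted by more than 30 mm or tipped (distance of aerosol_mid from where it was at the start of the episode above 0.03 m or angle between aerosol_mid's own z axis and vertical above 0.35 rad).
It fails at once if the dropper is shifted by more than 30 mm or tipped (distance of dropper_mid from where it was at the start of the episode above 0.03 m or angle between dropper_mid's own z axis and vertical above 0.35 rad).
It also fails if it takes over 72 s, if anything falls off the work surface, if the arm or the gripper's body presses on something with over 40 N, if the wrist force passes 120 N, or if a joint passes its speed limit or range.

ROBOT

A 6-joint arm with a two-finger parallel gripper is mounted at the origin on a cart in front of the work surface, level with it; the furniture and walls round the work are solid. World frame = base frame: x ahead of the robot, y to its left, z up, the work surface at z = 0. Lengths are in m, angles in rad, forces in N, time in s.
With the tool pointing down it reaches from about 0.3 to 1 m from the base axis. Payload 5.1 kg.
Tool frame: the origin (TCP) lies between the finger pads; the fingertips stand 19 mm ahead of it and the grasp point (between the pads) is the TCP (arm.finger_overhang is the distance from the TCP to the fingertips, in m); x points along the fingers, y is the direction in which the jaws open and shut, and the axes are right-handed (so a half turn about x gives the same grasp; the last joint's range is limited). The gripper opens to 95 mm and grips with 3 to 60 N. Pads are 20 mm wide; open, the fingers measure 119 mm over their backs; the gripper's body (75 mm by 180 mm) begins 59 mm behind the grasp point.
Start: joints at [-1.376, 0.124, 1.65, -0, 1.367, -0.083], TCP at [0.178, -0.625, 0.234] pointing down, gripper open.
Joint ranges: [-2.61, 2.61], [-1.02, 2.33], [0.03, 2.71], [-1.35, 4.49], [0.32, 2.68], [-2.91, 2.91]. Speed limits (rad/s): [2.57, 2.57, 3.14, 3.14, 3.14, 3.14].

INTERFACE

Orientations are given as [roll, pitch, yaw] about the fixed x, y, z axes, in that order (R = Rz(yaw) Ry(pitch) Rx(roll)).
In Python, from plant import arm gives the robot as it stands.
- The arm moves only by the tool play_rows, never from a script. Its argument "motion" is a list that holds one entry, the list of rows, each a list of 7 numbers: the finger opening in mm, from 0 to 95.1, then the shift along the tool's x, y, z in mm, then the turn, a rotation vector about the tool's x, y, z in rad. A call has 1 to 12 rows; each row is the pose to reach, as a shift and turn from the pose commanded when the call began, along the tool's axes at that moment; what a row does not reach only later rows make up. A row lasts 1/12 s, in which the tool goes at most 41.7 mm and 7.16 degrees, less where a joint would pass 70% of its speed; a pose out of reach is approached as far as the arm can. A call with a gripper value outside its range is refused whole. The fingers move at their own pace and stop on an object; "grip_force" is the grip in N (left out, the last holds). Time passes only in rows, so rows that repeat a pose let the fingers close. It gives the time, the measured TCP pose, the force and the opening at its end, in the units of the state.
- arm.get_obs(): the state, without advancing time (a new reading comes with each control period).
- arm.get_image(name): name is "side" or "top" or "wrist"; returns a dict with "pixels" (400x640x3 uint8, blue, green, red), "fx", "fy", "cx", "cy" (pixels), "k1" (the pictures are not rectified: a ray, as slopes to the right and down, at radius r is drawn at 1 + k1 r^2 times it, then the intrinsics apply), "pose" (4x4, takes a point from camera to world coordinates). Camera axes: x right, y down, z forward; pixel columns grow to the right and rows downward; lengths in m; the calibration is good to about 2 mm. A picture is of the moment at which its call begins. There is no depth.
- arm.finish_job(): hands the job in, once; it reports no verdict.
Trained networks look in a picture, given as the dict that the camera call returned (one of the last four; its "shot" number tells which), for a name from the list of things; names that differ only in an ending like _2 or _b are one class to them, and where a whole thing is asked for, a point or a joint stands for the part that bears it (a point fixed in the world has none). Each returns a list of dicts, best first, with "p" (0 to 1); they miss things now and then, are a little off and sometimes report something else, mostly with a low value. They report only what shows in the picture. A call takes as long as a camera call. They do not tell look-alikes from the thing itself.
- arm.trace(picture, thing): "pixels" (400x640 bool, what is visible of it) and "box" ([left, top, right, bottom] as shares, 0 to 1, of the picture: columns of its width, rows of its height, round what is visible of it).
- arm.landmark_of(picture, thing): "at" ([column, row] as shares, 0 to 1, of the picture: columns of its width, rows of its height: a listed point, or the origin of a listed thing).
The state is a dict: "clock": time; "qpos": joint angles; "qd": joint speeds; "tau": joint torques, N m; "tcp_pos": TCP position; "eef_rot": TCP orientation; "contact_force": force on the tool from outside, world axes, zero at the start; "torque": the same for the moment, N m; "grip_width": finger opening in m.
Only numpy, scipy, OpenCV 4.12 (cv2) and the standard library are available. Lean on these libraries where they do the work, as an engineer would, in place of code of your own. Each camera call takes 0.05 s, during which the arm holds its last target.

## Working session

There is one attempt and no reset: what is moved stays moved. The work goes in short steps, Python scripts to look and compute and a tool call to move; the robot and the scene stay as the last step left them, time stands still between calls to the robot, and variables do not carry over. Pictures are saved under pics/ and viewed, and the job is handed in when it is done.

Besides the shell and the picture viewer there is one more tool, called after "Request:" as name(argument=value, ...), one argument or row to a line, values as JSON. play_rows: Moves the arm, as the interface text tells. Its arguments: {"type":"object","properties":{"motion":{"type":"array","items":{"type":"array","items":{"type":"array","items":{"type":"number"}}}},"grip_force":{"type":"number"}},"required":["motion"]}

```bash
ls; mkdir -p pics; python3 - <<'E'
from plant import arm
import cv2
o=arm.get_obs(); print(o)
for n in ["side","top","wrist"]:
    p=arm.get_image(n); cv2.imwrite(f"pics/{n}0.png",p["pixels"]); print(n,p["fx"],p["cx"],p["cy"],p["k1"],p["pose"].round(3).tolist() if hasattr(p["pose"],"round") else p["pose"],p["shot"])
E
```

```text
pics
{'clock': 0.0, 'qpos': array([-1.37562255e+00,  1.24500896e-01,  1.65168185e+00, -7.71039107e-06,
        1.36749592e+00, -8.26173349e-02]), 'qd': array([ 5.62736084e-04,  1.18164782e-03,  2.02851839e-03, -7.93269622e-04,
       -5.62138832e-05, -7.38878550e-04]), 'tau': array([ 1.64660392e-03, -4.17602277e+01, -3.59927809e+01,  7.75973964e-02,
        4.91527515e-02, -1.69430800e-04]), 'tcp_pos': array([ 0.17809165, -0.6244938 ,  0.2323851 ]), 'eef_rot': array([-1.64979512,  1.5687103 ,  1.76959021]), 'contact_force': array([-0.33748624,  0.21087643,  0.2678644 ]), 'torque': array([-0.05286173, -0.02427782, -0.01189829]), 'grip_width': 0.0952340444440592}
side 447.2249438558859 319.4557575145448 200.3204451588219 0.016912607799482962 [[0.987, -0.067, 0.145, 0.299], [-0.16, -0.4, 0.902, -1.172], [-0.003, -0.914, -0.406, 0.676], [0.0, 0.0, 0.0, 1.0]] 1
top 430.5070777353004 318.9543491444873 197.77213236289998 0.015943627361718227 [[0.007, -0.998, 0.069, 0.401], [-1.0, -0.008, -0.013, 0.1], [0.013, -0.069, -0.998, 1.397], [0.0, 0.0, 0.0, 1.0]] 2
wrist 345.0766619795561 320.79185325144095 199.90921580920616 -0.057047851747068896 [[0.274, -0.922, -0.275, 0.258], [-0.962, -0.263, -0.075, -0.603], [-0.003, 0.285, -0.958, 0.384], [0.0, 0.0, 0.0, 1.0]] 3
```

View pics/side0.png

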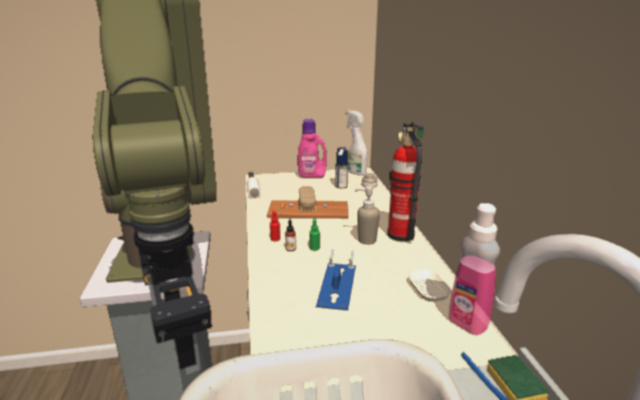

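View pics/top0.png

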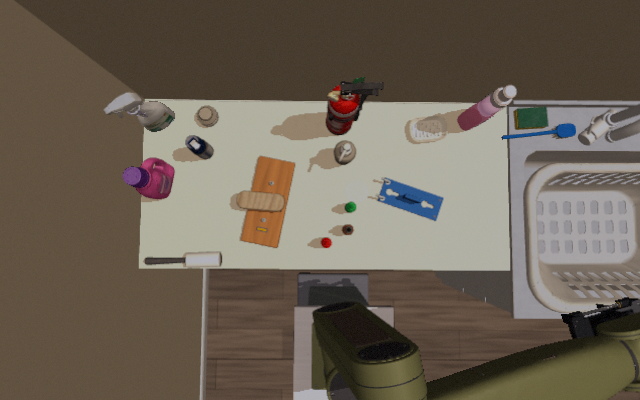

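View pics/wrist0.png

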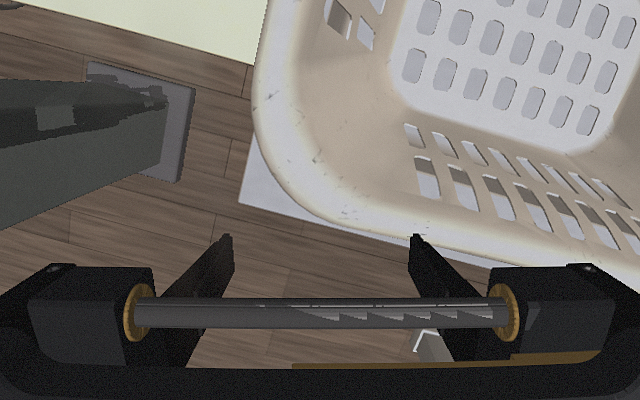

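```bash
cat > h.py <<'E'
from plant import arm
import numpy as np, cv2
from scipy.spatial.transform import Rotation as R
from scipy.optimize import least_squares
def K(p): return np.array([[p["fx"],0,p["cx"]],[0,p["fy"],p["cy"]],[0,0,1]])
def D(p): return np.array([p["k1"],0,0,0,0.])
def proj(p,X):
    T=np.linalg.inv(np.array(p["pose"])); 
    return cv2.projectPoints(np.atleast_2d(np.array(X,float)),cv2.Rodrigues(T[:3,:3])[0],T[:3,3],K(p),D(p))[0].reshape(-1,2)
def ray(p,uv):
    n=cv2.undistortPoints(np.array(uv,float).reshape(-1,1,2),K(p),D(p)).reshape(-1,2)
    P=np.array(p["pose"]); d=np.c_[n,np.ones(len(n))]@P[:3,:3].T
    return P[:3,3],d/np.linalg.norm(d,axis=1)[:,None]
def onz(p,uv,z):
    o,d=ray(p,uv); return o+d*((z-o[2])/d[:,2])[:,None]
def tri(obs):
    A=np.zeros((3,3));b=np.zeros(3);L=[]
    for p,uv in obs:
        o,d=ray(p,uv);d=d[0];M=np.eye(3)-np.outer(d,d);A+=M;b+=M@o;L.append((o,M))
    x=np.linalg.solve(A,b); return x,[np.linalg.norm(M@(x-o)) for o,M in L]
def lm(p,n,k=3):
    return [(round(d["p"],2),np.array(d["at"])*[640,400]) for d in arm.landmark_of(p,n)[:k]]
def toolR(o=None):
    o=o or arm.get_obs(); return R.from_euler("xyz",o["eef_rot"]).as_matrix()
def snap(n,f):
    p=arm.get_image(n); cv2.imwrite(f"pics/{f}.png",p["pixels"]); return p
E
python3 - <<'E'
from h import *
s=arm.get_image("side");t=arm.get_image("top")
print(toolR().round(3))
for n in ["board","screw_front","screw_rear","catch","rail","rail_fin","brush_mid","dispenser_mid","aerosol_mid","dropper_mid"]:
    a=lm(s,n);b=lm(t,n)
    print(n,[(x,y.round(1)) for x,y in a],[(x,y.round(1)) for x,y in b])
    if a and b:
        X,e=tri([(s,a[0][1]),(t,b[0][1])]);print("   ",X.round(4),np.round(e,4))
E
```

```text
[[-0.     0.274 -0.962]
 [ 0.001 -0.962 -0.274]
 [-1.    -0.001 -0.   ]]
board [(0.78, array([310.3, 210.4]))] [(0.92, array([268.8, 203.1]))]
    [0.4865 0.2438 0.002 ] [0.0079 0.0079]
screw_front [(0.75, array([324.8, 200.6]))] [(0.84, array([272.8, 182.1])), (0.18, array([201.4, 145.3]))]
    [0.5434 0.2287 0.0428] [0.0004 0.0004]
screw_rear [(0.71, array([292.5, 204.2]))] [(0.64, array([261.7, 218.1])), (0.28, array([344. , 153.7]))]
    [0.4318 0.2643 0.0214] [0.0023 0.0023]Traceback (most recent call last):
  File "<stdin>", line 5, in <module>
  File "h.py", line 22, in lm
    return [(round(d["p"],2),np.array(d["at"])*[640,400]) for d in arm.landmark_of(p,n)[:k]]
                                                                   ~~~~~~~~~~~~~~~^^^^^
ValueError: it knows: aerosol_mid, board, brush, brush_mid, dispenser_mid, dropper_mid, rail, rail_fin, screw_front, screw_rear
```

```bash
python3 - <<'E'
from h import *
s=arm.get_image("side");t=arm.get_image("top")
for n in ["rail","rail_fin","brush_mid","dispenser_mid","aerosol_mid","dropper_mid"]:
    a=lm(s,n);b=lm(t,n)
    print(n,[(x,y.round(1)) for x,y in a],[(x,y.round(1)) for x,y in b])
    if a and b:
        X,e=tri([(s,a[0][1]),(t,b[0][1])]);print("   ",X.round(4),np.round(e,4))
# rough from top pic
for n,uv,z in [("bc",(262,229),.02),("boardTR",(294,162),.018),("boardTL",(260,156),.018),("BL",(241,240),.018),("BR",(277,247),.018),("brL",(240,200),.055),("brR",(284,203),.055),("railhookend1",(385,179),.005),("r2",(378,200),.005),("r3",(442,197),.005),("r4",(434,219),.005),("disp",(345,152),.17),("aero",(200,147),.15),("drop",(348,230),.1)]:
    print(n,onz(t,uv,z)[0].round(3))
print(arm.get_obs()["clock"])
E
```

```text
rail [(0.73, array([336.6, 284.7]))] [(0.73, array([411.3, 202.3]))]
    [ 0.491  -0.2189  0.0038] [0.0062 0.0062]
rail_fin [(0.84, array([336. , 275.5])), (0.71, array([310.3, 210.5]))] [(0.97, array([409.7, 198.1]))]
    [ 0.4974 -0.2081  0.0249] [0.0003 0.0003]
brush_mid [(0.67, array([306.1, 196.8]))] [(0.68, array([262.8, 202.1]))]
    [0.4808 0.2585 0.0489] [0.0016 0.0016]
dispenser_mid [(0.82, array([366. , 215.2]))] [(0.87, array([344.4, 156.1])), (0.16, array([199.5, 145.6]))]
    [0.6259 0.0051 0.0859] [0.0052 0.0052]
aerosol_mid [(0.74, array([342.7, 165.8]))] [(0.88, array([196.8, 147.2])), (0.27, array([410.5, 199.8]))]
    [0.6497 0.4584 0.0835] [0.0055 0.0055]
dropper_mid [(0.78, array([316. , 233.6])), (0.62, array([287.7, 233.7])), (0.61, array([272.8, 225.6]))] [(0.61, array([349.2, 227.2])), (0.59, array([325.8, 241.2])), (0.49, array([349.6, 206.8]))]
    [ 0.4384 -0.0173  0.0514] [0.0361 0.0361]
bc [0.395 0.263 0.02 ]
boardTR [0.611 0.164 0.018]
boardTL [0.63  0.274 0.018]
BL [0.36  0.329 0.018]
BR [0.338 0.215 0.018]
brL [0.485 0.329 0.055]
brR [0.476 0.192 0.055]
railhookend1 [ 0.56  -0.132  0.005]
r2 [ 0.491 -0.109  0.005]
r3 [ 0.503 -0.318  0.005]
r4 [ 0.431 -0.291  0.005]
disp [0.618 0.01  0.17 ]
aero [0.633 0.432 0.15 ]
drop [ 0.394 -0.004  0.1  ]
1.25
```

Request:
play_rows(
  motion=[
    [[90, -35, -384, -267, -1.228, 0, 0], [90, -35, -384, -267, -1.228, 0, 0], [90, -35, -384, -267, -1.228, 0, 0], [90, -35, -384, -267, -1.228, 0, 0], [90, -35, -384, -267, -1.228, 0, 0], [90, -35, -384, -267, -1.228, 0, 0], [90, -35, -384, -267, -1.228, 0, 0], [90, -35, -384, -267, -1.228, 0, 0], [90, -35, -384, -267, -1.228, 0, 0], [90, -35, -384, -267, -1.228, 0, 0], [90, -35, -384, -267, -1.228, 0, 0], [90, -35, -384, -267, -1.228, 0, 0]],
  ],
)

```text
clock: 2.25
tcp_pos: [0.3308, -0.1786, 0.2696]
eef_rot: [1.744, 1.568, 0.113]
contact_force: [0.3, -0.5, -0.3]
grip_width: 0.0899
```

```bash
cat >> h.py <<'E'
def plan(pos,az):
    o=arm.get_obs();Rt=toolR(o)
    c,s=np.cos(az),np.sin(az)
    Rg=np.array([[0,c,s],[0,s,-c],[-1,0,0]])
    d=Rt.T@(np.array(pos)-o["tcp_pos"])*1000
    w=R.from_matrix(Rt.T@Rg).as_rotvec()
    print("from",o["tcp_pos"].round(4),"az",np.arctan2(Rt[1,1],Rt[0,1]).round(4),"t",round(o["clock"],2))
    print("shift",d.round(1),"len",np.linalg.norm(d).round(0),"turn",w.round(4), "rows",np.ceil(np.linalg.norm(d)/41.7),np.ceil(np.degrees(np.linalg.norm(w))/7.16))
E
python3 - <<'E'
from h import *
print(toolR().round(3))
plan((.48,.235,.30),-.065)
E
```

```text
[[ 0.003  0.998 -0.06 ]
 [ 0.    -0.06  -0.998]
 [-1.     0.003 -0.   ]]
from [ 0.3308 -0.1786  0.2696] az -0.0597 t 2.25
shift [ -29.8  124.4 -421.8] len 441.0 turn [ 0.0053 -0.0005 -0.0028] rows 11.0 1.0
```

Request:
play_rows(
  motion=[
    [[90, -30, 124, -422, 0, 0, 0], [90, -30, 124, -422, 0, 0, 0], [90, -30, 124, -422, 0, 0, 0], [90, -30, 124, -422, 0, 0, 0], [90, -30, 124, -422, 0, 0, 0], [90, -30, 124, -422, 0, 0, 0], [90, -30, 124, -422, 0, 0, 0], [90, -30, 124, -422, 0, 0, 0], [90, -30, 124, -422, 0, 0, 0], [90, -30, 124, -422, 0, 0, 0], [90, -30, 124, -422, 0, 0, 0], [90, -30, 124, -422, 0, 0, 0]],
  ],
)

```text
clock: 3.25
tcp_pos: [0.4815, 0.2343, 0.2987]
eef_rot: [-3.065, 1.57, 1.587]
contact_force: [-0.3, -0.4, 0.1]
grip_width: 0.0902
```

```bash
python3 - <<'E'
from h import *
p=snap("wrist","w1"); np.save("w1.npy",p,allow_pickle=True)
print(arm.get_obs()["tcp_pos"],p["pose"])
for n in ["board","screw_front","screw_rear","brush_mid","brush"]:
    a=lm(p,n); print(n,[(x,y.round(1)) for x,y in a])
E
```

```text
[0.48100487 0.23235561 0.29846652] [[ 9.98138063e-01 -5.85181777e-02 -1.72055279e-02  4.88085389e-01]
 [-6.09950654e-02 -9.57157005e-01 -2.83072551e-01  3.14494844e-01]
 [ 9.64983111e-05  2.83594940e-01 -9.58944159e-01  4.50091363e-01]
 [ 0.00000000e+00  0.00000000e+00  0.00000000e+00  1.00000000e+00]]
board []
screw_front [(0.88, array([366.1, 162.5])), (0.28, array([318.9, 140.6]))]
screw_rear [(0.94, array([271.5, 149.5]))]
brush_mid [(0.59, array([320.3, 139.6]))]
brush [(0.89, array([322.2, 137.7]))]
```

View pics/w1.png

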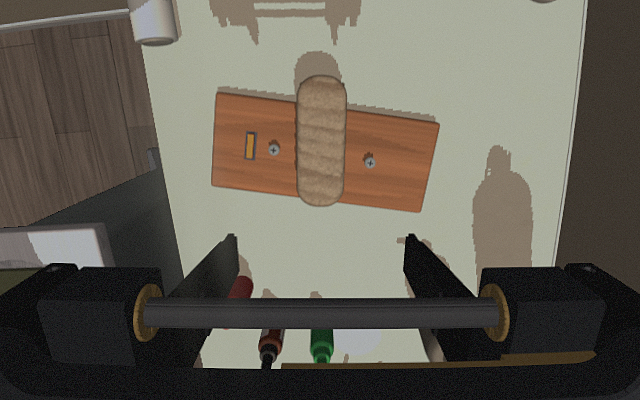

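```bash
python3 - <<'E'
from h import *
p=np.load("w1.npy",allow_pickle=True).item()
g=cv2.resize(p["pixels"][80:220,200:450],None,fx=3.2,fy=3.2,interpolation=cv2.INTER_CUBIC); cv2.imwrite("pics/w1z.png",g)
C=onz(p,[(217,92),(439,123),(420,212),(212,186)],.018);print(C.round(4),C.mean(0))
for i in range(4): print(np.linalg.norm(C[i]-C[(i+1)%4]).round(4))
S=onz(p,[(274,149),(370,161),(271.5,149.5),(366.1,162.5)],.0295);print(S.round(4)); 
for a,b in [(0,1),(2,3)]:
    d=S[b]-S[a];print(np.linalg.norm(d),np.arctan2(d[1],d[0]),S[[a,b]].mean(0))
print(onz(p,[(320.3,139.6)],.0395), onz(p,[(321.5,75),(321,206)],.055))
E
```

```text
[[0.3635 0.3302 0.018 ]
 [0.6323 0.277  0.018 ]
 [0.6106 0.1622 0.018 ]
 [0.3406 0.2144 0.018 ]] [0.48673986 0.24594477 0.018     ]
0.2739
0.1168
0.275
0.1181
[[0.4275 0.2585 0.0295]
 [0.5441 0.2365 0.0295]
 [0.4244 0.2581 0.0295]
 [0.5393 0.235  0.0295]]
0.11867675781938473 -0.18608055003084698 [0.48579978 0.247524   0.0295    ]
0.1171904355253833 -0.1986424466745746 [0.4818162  0.24652379 0.0295    ]
[[0.4846717  0.26751247 0.0395    ]] [[0.49039208 0.33900926 0.055     ]
 [0.48078097 0.19024261 0.055     ]]
```

View pics/w1z.png

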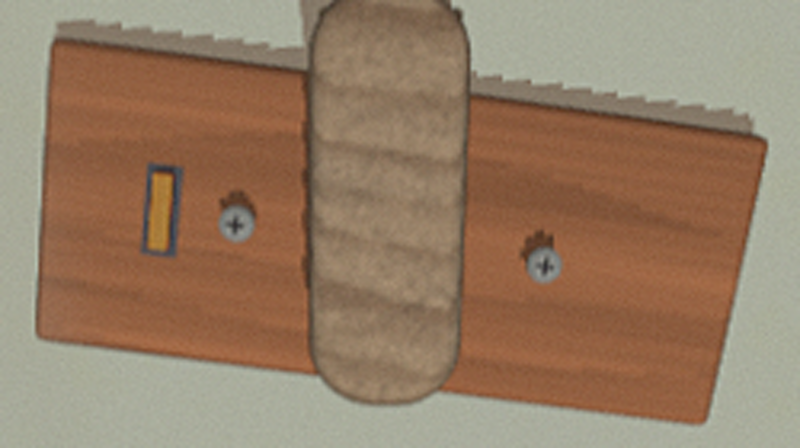

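```bash
python3 - <<'E'
from h import *
plan((.485,.265,.16),-.065)
plan((.485,.265,.053),-.065)
E
```

```text
from [0.4806 0.2294 0.2987] az -0.0665 t 3.55
shift [138.7   2.  -35.9] len 143.0 turn [-0.0015  0.0001 -0.0002] rows 4.0 1.0
from [0.4806 0.2294 0.2987] az -0.0665 t 3.55
shift [245.7   1.9 -35.9] len 248.0 turn [-0.0015  0.0001 -0.0002] rows 6.0 1.0
```

Request:
play_rows(
  motion=[
    [[76, 139, 2, -36, 0, 0, 0], [76, 139, 2, -36, 0, 0, 0], [76, 139, 2, -36, 0, 0, 0], [76, 139, 2, -36, 0, 0, 0], [76, 139, 2, -36, 0, 0, 0], [76, 139, 2, -36, 0, 0, 0]],
  ],
)

```text
clock: 4.05
tcp_pos: [0.4847, 0.2652, 0.1591]
eef_rot: [-1.028, 1.569, -2.664]
contact_force: [-0.2, 0.1, 0.0]
grip_width: 0.0762
```

```bash
python3 - <<'E'
from h import *
q=np.load("w1.npy",allow_pickle=True).item()
p=snap("wrist","w2"); np.save("w2.npy",p,allow_pickle=True)
for n in ["screw_front","screw_rear","brush_mid","brush"]:
    a=lm(p,n); print(n,[(x,y.round(1)) for x,y in a])
plan((.485,.265,.053),-.065)
plan((.485,.265,.053),-.065)
E
```

```text
screw_front [(0.96, array([390. , 226.8]))]
screw_rear [(0.85, array([254.1, 207.8]))]
brush_mid [(0.58, array([318.7, 200.3]))]
brush [(0.61, array([321. , 190.3]))]
from [0.4866 0.2664 0.1625] az -0.0657 t 4.3
shift [109.5  -2.    1.7] len 109.0 turn [-0.0007 -0.0021 -0.0042] rows 3.0 1.0
from [0.4866 0.2664 0.1625] az -0.0657 t 4.3
shift [109.5  -2.    1.7] len 109.0 turn [-0.0007 -0.0021 -0.0042] rows 3.0 1.0
```

View pics/w2.png

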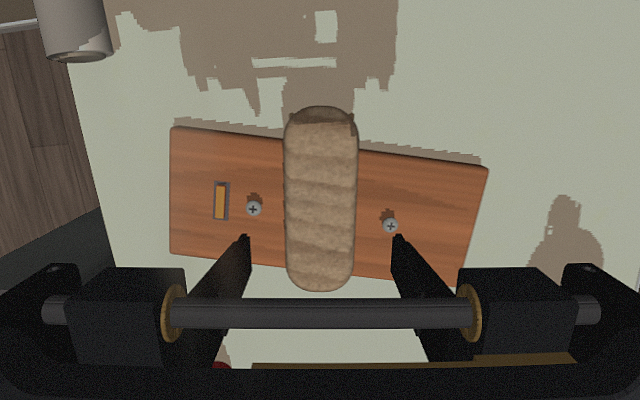

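```bash
python3 - <<'E'
from h import *
q=np.load("w1.npy",allow_pickle=True).item();p=np.load("w2.npy",allow_pickle=True).item()
print(p["pose"][:3,3])
for n,a,b in [("sr",(274,149.5),(253.5,208.5)),("sf",(370,161.5),(390,226)),("bmid",(320.3,139.6),(318.7,200.3)),("bfar",(321.5,75),(320,106)),("bnear",(321,206),(320,291))]:
    X,e=tri([(q,a),(p,b)]);print(n,X.round(4),np.round(e,4))
S=onz(p,[(253.5,208.5),(390,226)],.0295);d=S[1]-S[0];print(S,np.linalg.norm(d),np.arctan2(d[1],d[0]),S.mean(0))
C=onz(p,[(170,126),(488,168),(460,289),(169,253)],.018);print(C.round(4),C.mean(0))
print(onz(p,[(320,200)],.055))
print(np.arctan2(C[1]-C[0],1),[np.arctan2((C[1]-C[0])[1],(C[1]-C[0])[0]),np.arctan2((C[2]-C[3])[1],(C[2]-C[3])[0])])
E
```

```text
[0.49191147 0.34569802 0.31027854]
sr [0.4271 0.2575 0.0269] [0.0001 0.0001]
sf [0.5432 0.2372 0.0362] [0. 0.]
bmid [0.4848 0.2691 0.0537] [0. 0.]
bfar [0.4905 0.3396 0.0448] [0. 0.]
bnear [0.4807 0.1906 0.0561] [0.0001 0.0001]
[[0.42779331 0.25828848 0.0295    ]
 [0.54444815 0.23452515 0.0295    ]] 0.11905060476634019 -0.20095681344343141 [0.48612073 0.24640681 0.0295    ]
[[0.3632 0.3319 0.018 ]
 [0.633  0.2781 0.018 ]
 [0.6145 0.1597 0.018 ]
 [0.3399 0.2162 0.018 ]] [0.48765057 0.24648742 0.018     ]
[[0.4858236  0.26970905 0.055     ]]
[ 0.26350494 -0.05380477  0.        ] [np.float64(-0.19704319615168717), np.float64(-0.2027212262119096)]
```

Request:
play_rows(
  motion=[
    [[76, 40, -2, 0, 0, 0, 0], [76, 80, -2, 0, 0, 0, 0], [76, 109, -2, 0, 0, 0, 0], [76, 109, -2, 0, 0, 0, 0], [76, 109, -2, 0, 0, 0, 0], [40, 109, -2, 0, 0, 0, 0], [40, 109, -2, 0, 0, 0, 0], [40, 109, -2, 0, 0, 0, 0], [40, 109, -2, 0, 0, 0, 0], [40, 109, -2, 0, 0, 0, 0]],
  ],
  grip_force=20,
)

```text
clock: 5.13
tcp_pos: [0.4845, 0.2671, 0.053]
eef_rot: [2.097, 1.567, 0.461]
contact_force: [-1.0, -0.1, 6.6]
grip_width: 0.0554
```

```bash
python3 - <<'E'
from h import *
print(arm.get_obs()["grip_width"])
plan((.485,.265,.16),-.065)
plan((.47,.40,.16),1.57)
plan((.47,.40,.036),1.57)
E
```

```text
0.05544106649125114
from [0.4845 0.2671 0.053 ] az -0.0651 t 5.13
shift [-107.     1.     1.8] len 107.0 turn [-0.0001 -0.0017 -0.0029] rows 3.0 1.0
from [0.4845 0.2671 0.053 ] az -0.0651 t 5.13
shift [-106.8  -22.8 -131.9] len 171.0 turn [-1.6351e+00  1.1000e-03 -3.6000e-03] rows 5.0 14.0
from [0.4845 0.2671 0.053 ] az -0.0651 t 5.13
shift [  17.2  -23.1 -131.7] len 135.0 turn [-1.6351e+00  1.1000e-03 -3.6000e-03] rows 4.0 14.0
```

Request:
play_rows(
  motion=[
    [[40, -40, 0, 0, 0, 0, 0], [40, -80, 0, -10, 0, 0, 0], [40, -107, -5, -30, -0.1, 0, 0], [40, -107, -23, -132, -0.3, 0, 0], [40, -107, -23, -132, -1.635, 0, 0], [40, -107, -23, -132, -1.635, 0, 0], [40, -107, -23, -132, -1.635, 0, 0], [40, -107, -23, -132, -1.635, 0, 0], [40, -107, -23, -132, -1.635, 0, 0], [40, -107, -23, -132, -1.635, 0, 0], [40, -107, -23, -132, -1.635, 0, 0], [40, -107, -23, -132, -1.635, 0, 0]],
  ],
)

```text
clock: 6.13
tcp_pos: [0.4686, 0.3996, 0.1575]
eef_rot: [-1.892, 1.57, -2.297]
contact_force: [0.1, 0.2, -0.7]
grip_width: 0.0554
```

```bash
python3 - <<'E'
from h import *
p=snap("wrist","w3")
plan((.47,.40,.036),1.57)
print(arm.get_obs()["grip_width"])
E
```

```text
from [0.4686 0.3995 0.1575] az 1.1702 t 6.18
shift [121.5   1.1   1.1] len 122.0 turn [-3.998e-01 -2.000e-04  4.000e-04] rows 3.0 4.0
0.05537907172107796
```

View pics/w3.png

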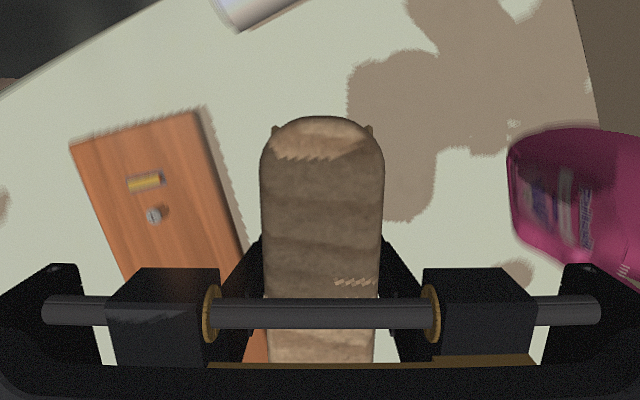

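```bash
python3 - <<'E'
from h import *
t=snap("top","t1")
cv2.imwrite("pics/t1z.png",cv2.resize(t["pixels"][90:280,100:360],None,fx=3,fy=3,interpolation=cv2.INTER_CUBIC))
print(onz(t,[(165,199),(175,190),(175,165)],0.0),onz(t,[(165,199),(175,190)],0.1))
plan((.455,.388,.036),1.57)
E
```

```text
[[0.48952097 0.57955231 0.        ]
 [0.51896198 0.54838072 0.        ]
 [0.60046502 0.55077985 0.        ]] [[0.48320265 0.54522978 0.1       ]
 [0.51053603 0.51628971 0.1       ]]
from [0.4686 0.3995 0.1575] az 1.1598 t 6.23
shift [121.5 -15.9  -7.9] len 123.0 turn [-4.102e-01 -1.000e-04  3.000e-04] rows 3.0 4.0
```

View pics/t1z.png

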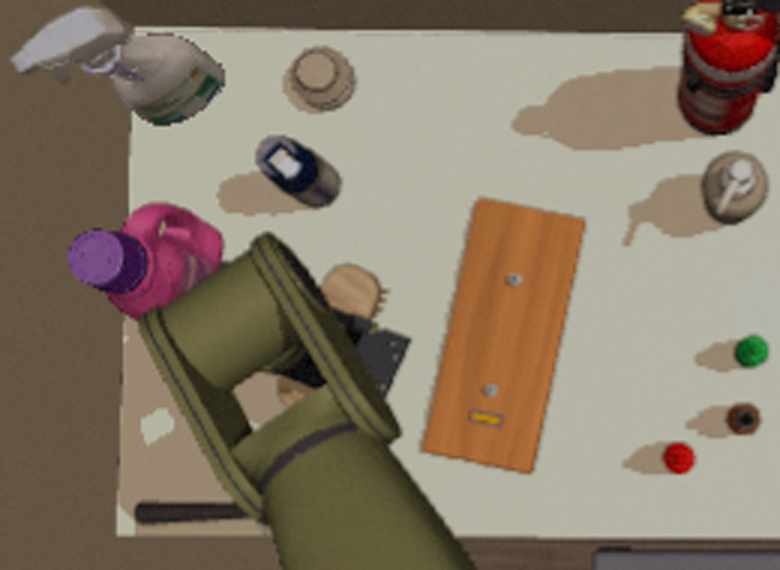

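Request:
play_rows(
  motion=[
    [[40, 20, -16, -8, -0.41, 0, 0], [40, 40, -16, -8, -0.41, 0, 0], [40, 60, -16, -8, -0.41, 0, 0], [40, 85, -16, -8, -0.41, 0, 0], [40, 105, -16, -8, -0.41, 0, 0], [40, 115, -16, -8, -0.41, 0, 0], [40, 121, -16, -8, -0.41, 0, 0], [40, 121, -16, -8, -0.41, 0, 0]],
  ],
)

```text
clock: 6.9
tcp_pos: [0.4549, 0.3879, 0.0362]
eef_rot: [-2.462, 1.569, -2.465]
contact_force: [-0.5, -0.2, -1.6]
grip_width: 0.0553
```

```bash
python3 - <<'E'
from h import *
plan((.455,.388,.036),1.57); o=arm.get_obs(); print(o["contact_force"])
E
```

```text
from [0.4549 0.3879 0.0362] az 1.5684 t 6.9
shift [0.2 0.1 0.1] len 0.0 turn [-0.0016 -0.001   0.0008] rows 1.0 1.0
[-0.52311637 -0.23252022 -1.61394953]
```

Request:
play_rows(
  motion=[
    [[78, 1, 0, 0, 0, 0, 0], [78, 1, 0, 0, 0, 0, 0], [78, 1, 0, 0, 0, 0, 0], [78, 1, 0, 0, 0, 0, 0], [78, -15, 0, 0, 0, 0, 0], [78, -50, 0, 0, 0, 0, 0], [78, -90, 0, 0, 0, 0, 0], [78, -130, 0, 0, 0, 0, 0], [78, -170, 0, 0, 0, 0, 0], [78, -200, 0, 0, 0, 0, 0], [78, -200, 0, 0, 0, 0, 0]],
  ],
)

```text
clock: 7.82
tcp_pos: [0.4583, 0.3905, 0.247]
eef_rot: [0.621, 1.555, 0.62]
contact_force: [0.8, 0.7, 1.0]
grip_width: 0.0778
```

```bash
python3 - <<'E'
from h import *
p=snap("wrist","w4")
# view pose over board, az along rail-target orientation: -1.77
plan((.46,.20,.24),0.0)
print(arm.get_obs()["qpos"].round(2))
E
```

```text
from [0.4572 0.3897 0.2431] az 1.5699 t 7.87
shift [   1.9 -189.7    3. ] len 190.0 turn [ 1.5699  0.002  -0.0119] rows 5.0 13.0
[ 0.62  0.    1.76  0.    1.37 -0.95]
```

View pics/w4.png

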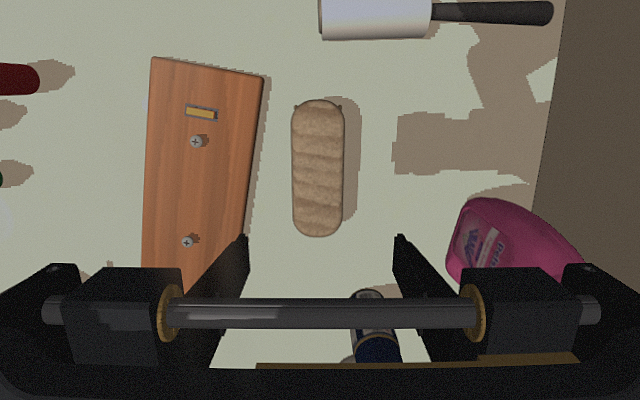

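Request:
play_rows(
  motion=[
    [[78, 20, -165, 28, 1.5, 0, 0], [78, 20, -165, 28, 1.5, 0, 0], [78, 20, -165, 28, 1.5, 0, 0], [78, 20, -165, 28, 1.5, 0, 0], [78, 20, -165, 28, 1.5, 0, 0], [78, 20, -165, 28, 1.5, 0, 0], [78, 20, -165, 28, 1.5, 0, 0], [78, 20, -165, 28, 1.5, 0, 0], [78, 20, -165, 28, 1.5, 0, 0], [78, 20, -165, 28, 1.5, 0, 0], [78, 20, -165, 28, 1.5, 0, 0], [78, 20, -165, 28, 1.5, 0, 0]],
  ],
)

```text
clock: 8.87
tcp_pos: [0.4821, 0.2228, 0.2149]
eef_rot: [-1.323, 1.568, -2.83]
contact_force: [0.2, -0.0, 0.6]
grip_width: 0.0779
```

Request:
play_rows(
  motion=[
    [[78, 0, 0, 0, 0.2, 0, 0], [78, 0, 0, 0, 0.2, 0, 0], [78, 0, 0, 0, 0.2, 0, 0], [78, 0, 0, 0, 0.2, 0, 0], [78, 0, 0, 0, 0.2, 0, 0]],
  ],
)

```text
clock: 9.28
tcp_pos: [0.4825, 0.223, 0.2159]
eef_rot: [-1.098, 1.57, -2.797]
contact_force: [0.4, 0.2, 0.1]
grip_width: 0.0778
```

```bash
python3 - <<'E'
from h import *
p=snap("wrist","w5");np.save("w5.npy",p,allow_pickle=True)
cv2.imwrite("pics/w5z.png",cv2.resize(p["pixels"][50:250,150:500],None,fx=2.28,fy=2.28,interpolation=cv2.INTER_CUBIC))
for n in ["screw_front","screw_rear","board"]:
    a=lm(p,n); print(n,[(x,y.round(1)) for x,y in a])
o=arm.get_obs();print(o["tcp_pos"],o["clock"])
E
```

```text
screw_front [(0.8, array([380.7, 160.5]))]
screw_rear [(0.6, array([256.5, 156.2]))]
board [(0.61, array([325.2, 153.4]))]
[0.48286331 0.22309022 0.21652054] 9.4833
```

View pics/w5z.png

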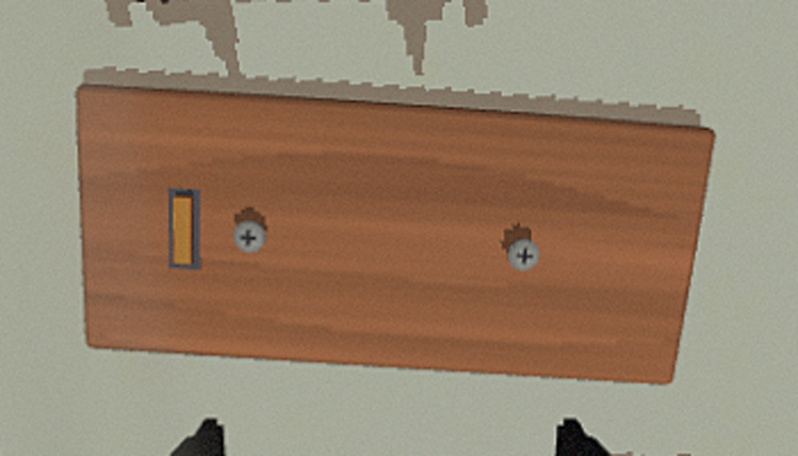

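```bash
cat > fitb.py <<'E'
from h import *
q=[np.load(f"w{i}.npy",allow_pickle=True).item() for i in (1,2,5)]
z=lambda l:[(150+a/2.28,50+b/2.28) for a,b in l]
S=[[(274,149.5),(370,161.5)],[(253.5,208.5),(390,226)],z([(248,237),(523,255)])]
C=[[(217,92),(439,123),(420,212),(212,186)],[(170,126),(488,168),(460,289),(169,253)],z([(78,86),(714,130),(671,383),(88,346)])]
Bs=np.array([[-.061,0,.029],[.059,0,.029]]);Bc=np.array([[-.14,.06,.018],[.14,.06,.018],[.14,-.06,.018],[-.14,-.06,.018]])
def pts(v,B):
    c,s=np.cos(v[2]),np.sin(v[2]);return np.c_[v[0]+c*B[:,0]-s*B[:,1],v[1]+s*B[:,0]+c*B[:,1],B[:,2]]
for use in ([0],[1],[2],[0,1,2]):
  for w in (1,0):
    f=lambda v:np.concatenate([np.r_[(proj(q[i],pts(v,Bs))-S[i]).ravel()*2,w*(proj(q[i],pts(v,Bc))-C[i]).ravel()] for i in use])
    r=least_squares(f,[.487,.246,-.2],loss="soft_l1");print(use,w,r.x.round(4),np.abs(r.fun).max().round(2))
E
python3 fitb.py
```

```text
[0] 1 [ 0.4868  0.2464 -0.1901] 2.71
[0] 0 [ 0.4868  0.2466 -0.1858] 0.92
[1] 1 [ 0.4874  0.2461 -0.1974] 3.84
[1] 0 [ 0.4871  0.246  -0.2009] 0.85
[2] 1 [ 0.4865  0.246  -0.1955] 2.96
[2] 0 [ 0.4865  0.2461 -0.1947] 0.46
[0, 1, 2] 1 [ 0.4869  0.2461 -0.1958] 3.22
[0, 1, 2] 0 [ 0.4867  0.2461 -0.1962] 1.9
```

```bash
python3 - <<'E'
from h import *
plan((.485,-.235,.25),-.37)
E
```

```text
from [0.4829 0.2231 0.2165] az -0.1294 t 9.48
shift [-33.4  61.2 454. ] len 459.0 turn [2.406e-01 1.000e-04 2.000e-04] rows 12.0 2.0
```

Request:
play_rows(
  motion=[
    [[78, -33, 30, 0, 0.24, 0, 0], [78, -33, 61, 450, 0.24, 0, 0], [78, -33, 61, 450, 0.24, 0, 0], [78, -33, 61, 450, 0.24, 0, 0], [78, -33, 61, 450, 0.24, 0, 0], [78, -33, 61, 450, 0.24, 0, 0], [78, -33, 61, 450, 0.24, 0, 0], [78, -33, 61, 450, 0.24, 0, 0], [78, -33, 61, 450, 0.24, 0, 0], [78, -33, 61, 450, 0.24, 0, 0], [78, -33, 61, 450, 0.24, 0, 0], [78, -33, 61, 450, 0.24, 0, 0]],
  ],
)

```text
clock: 10.48
tcp_pos: [0.4845, -0.2337, 0.2499]
eef_rot: [1.039, 1.57, -0.903]
contact_force: [0.3, -0.5, -0.6]
grip_width: 0.078
```

Request:
play_rows(
  motion=[
    [[78, 0, 0, 0, 0, 0, 0], [78, 0, 0, 0, 0, 0, 0], [78, 0, 0, 0, 0, 0, 0]],
  ],
)

```text
clock: 10.73
tcp_pos: [0.485, -0.2307, 0.2495]
eef_rot: [-2.432, 1.57, 1.911]
contact_force: [-0.4, 0.5, -0.2]
grip_width: 0.0778
```

```bash
python3 - <<'E'
from h import *
p=snap("wrist","w6");np.save("w6.npy",p,allow_pickle=True)
for n in ["rail","rail_fin"]:
    a=lm(p,n); print(n,[(x,y.round(1)) for x,y in a])
o=arm.get_obs();print(o["tcp_pos"],o["clock"])
E
```

```text
rail [(0.77, array([326.3, 152.3]))]
rail_fin [(0.63, array([323.7, 156.1]))]
[ 0.48530869 -0.22968266  0.2496517 ] 10.8833
```

View pics/w6.png

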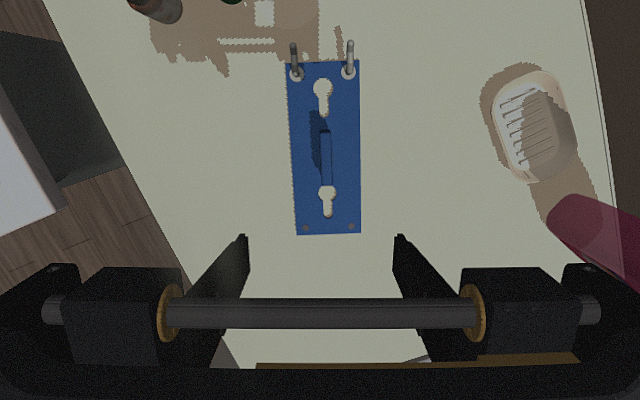

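```bash
python3 - <<'E'
from h import *
p=np.load("w6.npy",allow_pickle=True).item()
cv2.imwrite("pics/w6z.png",cv2.resize(p["pixels"][35:245,265:385],None,fx=2.8,fy=2.8,interpolation=cv2.INTER_CUBIC))
def pts(v,B):
    c,s=np.cos(v[2]),np.sin(v[2]);return np.c_[v[0]+c*B[:,0]-s*B[:,1],v[1]+s*B[:,0]+c*B[:,1],B[:,2]]
B=np.array([[.1,.04,.005],[.1,-.04,.005],[-.1,-.04,.005],[-.1,.04,.005],[.072,0,.005],[-.048,0,.005]])
U=np.array([(286,62),(360,60),(361,233),(298,235),(323,88.5),(328,193.5)])
f=lambda v:(proj(p,pts(v,B))-U).ravel()
r=least_squares(f,[.49,-.21,1.2],loss="soft_l1");print(r.x,r.fun.round(1))
v=r.x
F=np.array([[.028,.006,.048],[.028,-.006,.048],[-.028,-.006,.048],[-.028,.006,.048],[0,0,.0265]])
print(proj(p,pts(v,F)).round(1))
m=arm.trace  # none
E
```

```text
[ 0.49938642 -0.21511567  1.24097071] [-0.2  0.9 -0.1 -0.3  0.6 -0.2 -1.1  0.2  0.9 -0.4 -0.3 -0.1]
[[319.9 132.5]
 [331.8 132. ]
 [333.5 185.8]
 [322.1 186.2]
 [326.6 156.3]]
```

View pics/w6z.png

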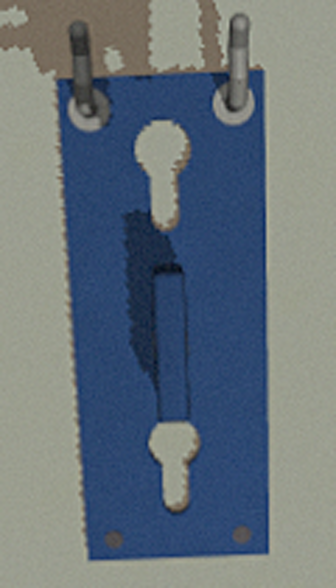

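```bash
python3 - <<'E'
from h import *
plan((.4994,-.2151,.13),-.33)
E
```

```text
from [ 0.4853 -0.2297  0.2497] az -0.368 t 10.88
shift [119.7   7.9 -18.7] len 121.0 turn [-0.038  -0.0002 -0.    ] rows 3.0 1.0
```

Request:
play_rows(
  motion=[
    [[50, 40, 8, -19, -0.038, 0, 0], [50, 80, 8, -19, -0.038, 0, 0], [50, 120, 8, -19, -0.038, 0, 0], [50, 120, 8, -19, -0.038, 0, 0], [50, 120, 8, -19, -0.038, 0, 0], [50, 120, 8, -19, -0.038, 0, 0]],
  ],
)

```text
clock: 11.38
tcp_pos: [0.5007, -0.2162, 0.132]
eef_rot: [1.418, 1.568, -0.483]
contact_force: [0.2, -0.1, 0.6]
grip_width: 0.0508
```

```bash
python3 - <<'E'
from h import *
p=snap("wrist","w7");np.save("w7.npy",p,allow_pickle=True)
for n in ["rail_fin"]:
    a=lm(p,n); print(n,[(x,y.round(1)) for x,y in a])
def pts(v,B):
    c,s=np.cos(v[2]),np.sin(v[2]);return np.c_[v[0]+c*B[:,0]-s*B[:,1],v[1]+s*B[:,0]+c*B[:,1],B[:,2]]
B=np.array([[.1,.04,.005],[.1,-.04,.005],[-.1,-.04,.005],[-.1,.04,.005],[.072,0,.005],[-.048,0,.005],[.028,.006,.048],[.028,-.006,.048],[-.028,-.006,.048],[-.028,.006,.048]])
print(proj(p,pts([ 0.49938642 ,-0.21511567,  1.24097071],B)).round(1))
plan((.4994,-.2151,.032),-.33)
E
```

```text
rail_fin [(0.87, array([314.7, 203.2]))]
[[263.5  71.7]
 [368.2  71.5]
 [360.2 300.8]
 [274.  301. ]
 [316.1 109. ]
 [316.8 249.7]
 [307.1 175.9]
 [324.4 175.9]
 [324.3 249.5]
 [308.1 249.6]]
from [ 0.5015 -0.2171  0.1336] az -0.3316 t 11.48
shift [101.5  -3.3  -1.3] len 102.0 turn [-0.0016  0.001  -0.0061] rows 3.0 1.0
```

View pics/w7.png

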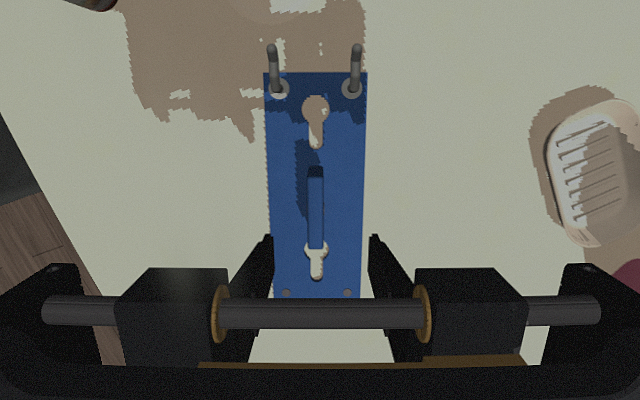

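Request:
play_rows(
  motion=[
    [[50, 40, -3, -1, 0, 0, 0], [50, 75, -3, -1, 0, 0, 0], [50, 101, -3, -1, 0, 0, 0], [50, 101, -3, -1, 0, 0, 0], [50, 101, -3, -1, 0, 0, 0], [5, 101, -3, -1, 0, 0, 0], [5, 101, -3, -1, 0, 0, 0], [5, 101, -3, -1, 0, 0, 0], [5, 101, -3, -1, 0, 0, 0], [5, 101, -3, -1, 0, 0, 0], [5, 101, -3, -1, 0, 0, 0], [5, 101, -3, -1, 0, 0, 0]],
  ],
  grip_force=30,
)

```text
clock: 12.48
tcp_pos: [0.497, -0.2143, 0.029]
eef_rot: [1.248, 1.571, -0.654]
contact_force: [-1.5, -0.2, 4.3]
grip_width: 0.012
```

```bash
python3 - <<'E'
from h import *
o=arm.get_obs();print(o["grip_width"],o["contact_force"])
plan((.4994,-.2151,.032),-.33)
plan((.45,-.17,.25),-.33)
plan((.45,.0,.25),-1.0)
E
```

```text
0.011995063040961257 [-1.48525064 -0.18642424  4.31897186]
from [ 0.497  -0.2143  0.029 ] az -0.3319 t 12.48
shift [-3.   2.5 -0. ] len 4.0 turn [-0.0019  0.0001 -0.0002] rows 1.0 1.0
from [ 0.497  -0.2143  0.029 ] az -0.3319 t 12.48
shift [-221.   -58.8  -26.5] len 230.0 turn [-0.0019  0.0001 -0.0002] rows 6.0 1.0
from [ 0.497  -0.2143  0.029 ] az -0.3319 t 12.48
shift [-221.  -114.2 -187.3] len 311.0 turn [ 6.681e-01 -0.000e+00 -2.000e-04] rows 8.0 6.0
```

Request:
play_rows(
  motion=[
    [[5, -20, 0, 0, 0, 0, 0], [5, -60, 0, 0, 0, 0, 0], [5, -100, 0, 0, 0, 0, 0], [5, -140, 0, 0, 0, 0, 0], [5, -180, 0, 0, 0, 0, 0], [5, -221, -20, -20, 0, 0, 0], [5, -225, -114, -187, 0.668, 0, 0], [5, -225, -114, -187, 0.668, 0, 0], [5, -225, -114, -187, 0.668, 0, 0], [5, -225, -114, -187, 0.668, 0, 0], [5, -225, -114, -187, 0.668, 0, 0], [5, -225, -114, -187, 0.668, 0, 0]],
  ],
)

```text
clock: 13.48
tcp_pos: [0.4483, 0.0039, 0.2528]
eef_rot: [-1.581, 1.568, 2.131]
contact_force: [-0.2, 0.7, -3.2]
grip_width: 0.0119
```

```bash
python3 - <<'E'
from h import *
o=arm.get_obs();print(o["grip_width"],o["contact_force"],o["qpos"])
p=snap("wrist","w8")
plan((.474,.2486,.2),-1.767)
E
```

```text
0.011885406219266785 [-0.19094994  0.69420403 -3.19917795] [-0.11262615 -0.35395736  2.05487255  0.00255111  1.44269347  0.887825  ]
from [0.4487 0.003  0.2527] az -1.0033 t 13.53
shift [  53.1 -193.4 -153.4] len 252.0 turn [0.7637 0.0012 0.0018] rows 7.0 7.0
```

View pics/w8.png

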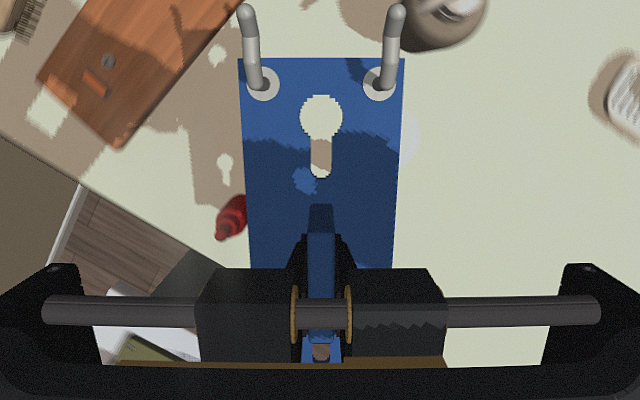

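Request:
play_rows(
  motion=[
    [[5, 40, -193, -153, 0.764, 0, 0], [5, 40, -193, -153, 0.764, 0, 0], [5, 40, -193, -153, 0.764, 0, 0], [5, 40, -193, -153, 0.764, 0, 0], [5, 60, -193, -153, 0.764, 0, 0], [5, 70, -193, -153, 0.764, 0, 0], [5, 90, -193, -153, 0.764, 0, 0], [5, 113, -193, -153, 0.764, 0, 0], [5, 113, -193, -153, 0.764, 0, 0], [5, 113, -193, -153, 0.764, 0, 0], [5, 113, -193, -153, 0.764, 0, 0]],
  ],
)

```text
clock: 14.45
tcp_pos: [0.4752, 0.2441, 0.1412]
eef_rot: [2.884, 1.57, -0.45]
contact_force: [0.2, 0.6, -3.2]
grip_width: 0.0123
```

```bash
python3 - <<'E'
from h import *
o=arm.get_obs();print(o["grip_width"],o["contact_force"],o["qpos"])
p=snap("wrist","w9");np.save("w9.npy",p,allow_pickle=True)
plan((.474,.2486,.1),-1.767)
B=np.array([[.059,0,.0295]]);c,s=np.cos(-.196),np.sin(-.196)
print(proj(p,[[.4867+c*.059,.2461+s*.059,.0295]]),lm(p,"screw_front"),lm(p,"rail_fin"))
E
```

```text
0.012320102243483545 [ 0.18885742  0.60226717 -3.18363814] [ 3.74164419e-01 -5.57451431e-02  1.99522013e+00 -4.27742020e-04
  1.20174865e+00  2.13814019e+00]
from [0.4759 0.2442 0.1424] az -1.7644 t 14.5
shift [42.4 -3.9  2.8] len 43.0 turn [ 0.0026 -0.0024  0.0012] rows 2.0 1.0
[[315.58610097 115.30788309]] [(0.6, array([314.176, 116.72 ]))] [(0.68, array([323.072, 267.   ]))]
```

View pics/w9.png

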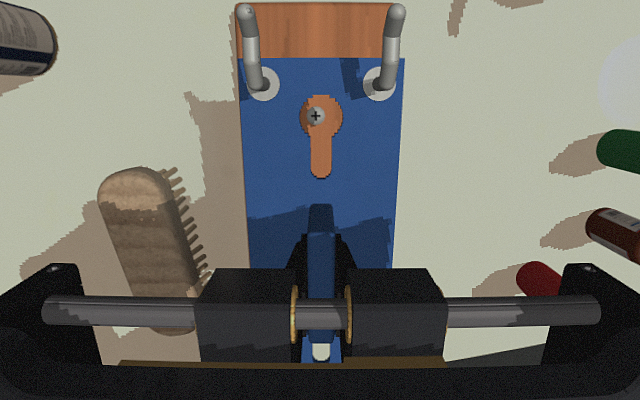

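```bash
python3 - <<'E'
from h import *
p=np.load("w9.npy",allow_pickle=True).item()
tcp=np.array([.4757,.2442,.1420]); zt=tcp[2]-.024
H=onz(p,[(321,116),(238.5,58),(404.5,58),(249.5,260),(393.5,260),(320.5,172)],zt); print(H.round(4))
xm=(H[1]+H[2])/2; xr=(H[3]+H[4])/2; d=xm-xr; yaw=np.arctan2(d[1],d[0]); print("yaw",yaw,"front edge yaw",np.arctan2(*(H[2]-H[1])[[1,0]])+np.pi/2,"width",np.linalg.norm(H[1]-H[2]),np.linalg.norm(H[3]-H[4]))
d/=np.linalg.norm(d)
for n,P,k in [("hole",H[0],.072),("front",xm,.1)]:
    c=P-k*d; r=c-tcp; n_=np.array([-d[1],d[0],0]);print(n,"centre",c.round(4),"rel tcp along x,y",(r@d).round(4),(r@n_).round(4))
S=onz(p,[(316,116)],.029);print("screw",S)
E
```

```text
[[0.5477 0.2298 0.118 ]
 [0.582  0.2631 0.118 ]
 [0.5668 0.1856 0.118 ]
 [0.4785 0.2842 0.118 ]
 [0.463  0.2051 0.118 ]
 [0.52   0.2355 0.118 ]]
yaw -0.19306421563934056 front edge yaw -0.19366353510975487 width 0.07901152315791317 0.08055591944729841
hole centre [0.477  0.2436 0.118 ] rel tcp along x,y 0.0014 -0.0003
front centre [0.4762 0.2436 0.118 ] rel tcp along x,y 0.0006 -0.0005
screw [[0.54399321 0.23441873 0.029     ]]
```

```bash
python3 - <<'E'
from h import *
plan((.4729,.2488,.066),-1.767)
E
```

```text
from [0.4761 0.2443 0.1431] az -1.765 t 14.6
shift [77.1 -3.6  4.3] len 77.0 turn [ 0.002  -0.0035  0.002 ] rows 2.0 1.0
```

Request:
play_rows(
  motion=[
    [[5, 20, -4, 4, 0.002, -0.003, 0.002], [5, 40, -4, 4, 0.002, -0.003, 0.002], [5, 60, -4, 4, 0.002, -0.003, 0.002], [5, 72, -4, 4, 0.002, -0.003, 0.002], [5, 77, -4, 4, 0.002, -0.003, 0.002], [5, 77, -4, 4, 0.002, -0.003, 0.002], [5, 77, -4, 4, 0.002, -0.003, 0.002]],
  ],
)

```text
clock: 15.18
tcp_pos: [0.4722, 0.2495, 0.0648]
eef_rot: [0.591, 1.569, -2.746]
contact_force: [-0.4, -0.9, -2.8]
grip_width: 0.012
```

```bash
python3 - <<'E'
from h import *
o=arm.get_obs();print(o["grip_width"],o["contact_force"])
p=snap("wrist","w10");np.save("w10.npy",p,allow_pickle=True)
s=snap("side","s10")
cv2.imwrite("pics/s10z.png",cv2.resize(s["pixels"][140:240,240:400],None,fx=5,fy=5,interpolation=cv2.INTER_CUBIC))
plan((.4729,.2488,.047),-1.767)
E
```

```text
0.011991348202218035 [-0.44686207 -0.86930697 -2.81499209]
from [0.4727 0.2499 0.0654] az -1.7662 t 15.28
shift [18.4  1.  -0.4] len 18.0 turn [ 0.0008  0.0004 -0.0003] rows 1.0 1.0
```

View pics/w10.png

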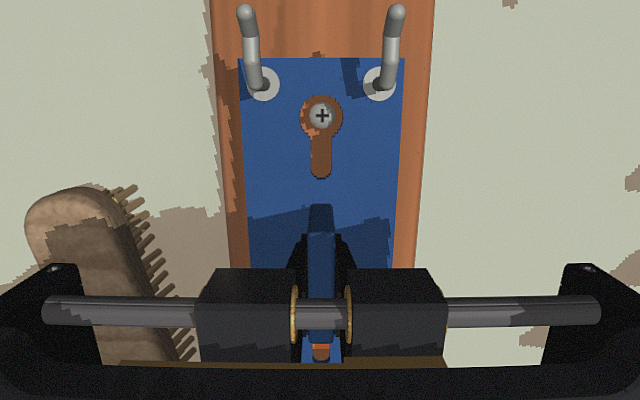

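View pics/s10z.png

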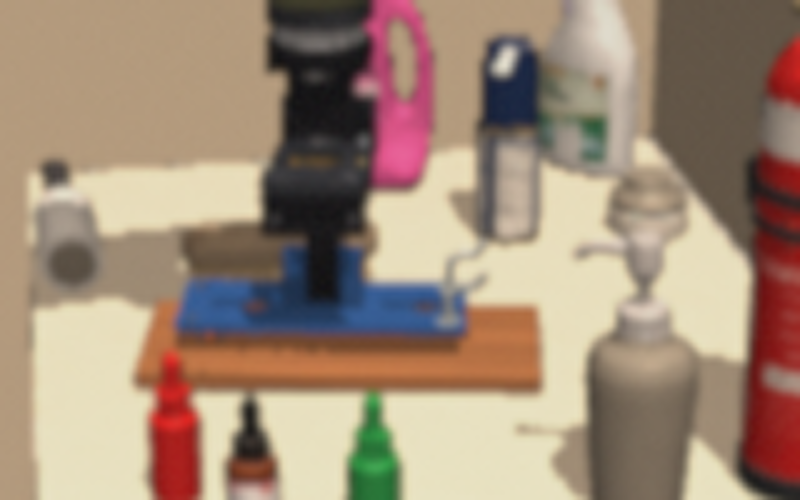

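Request:
play_rows(
  motion=[
    [[5, 5, 1, 0, 0, 0, 0], [5, 9, 1, 0, 0, 0, 0], [5, 13, 1, 0, 0, 0, 0], [5, 16, 1, 0, 0, 0, 0], [5, 17, 1, 0, 0, 0, 0], [5, 18, 1, 0, 0, 0, 0], [5, 18, 1, 0, 0, 0, 0], [5, 18, 1, 0, 0, 0, 0]],
  ],
)

```text
clock: 15.95
tcp_pos: [0.4713, 0.2486, 0.0471]
eef_rot: [0.611, 1.567, -2.726]
contact_force: [-5.1, -2.6, 6.8]
grip_width: 0.0119
```

```bash
python3 - <<'E'
from h import *
o=arm.get_obs();print(o["grip_width"],o["contact_force"],o["torque"])
p=snap("wrist","w11");np.save("w11.npy",p,allow_pickle=True)
plan((.4729,.2488,.047),-1.767)
E
```

```text
0.011944019819745163 [-5.09707665 -2.61844401  6.83235622] [-0.14869957  0.64663368 -0.05766557]
from [0.4713 0.2486 0.047 ] az -1.7658 t 16.0
shift [ 0.  -0.5 -1.6] len 2.0 turn [ 0.0012  0.0033 -0.0023] rows 1.0 1.0
```

View pics/w11.png

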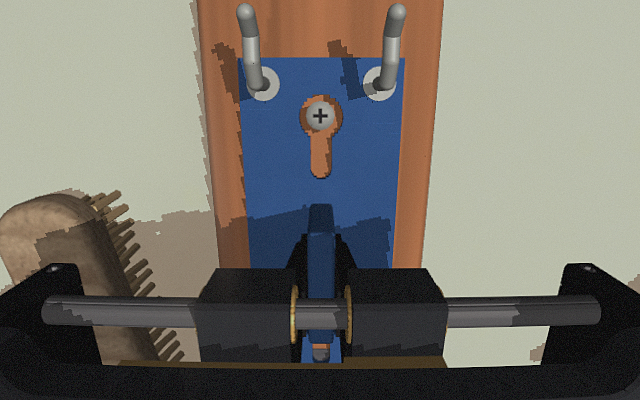

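```bash
python3 - <<'E'
from h import *
s=snap("side","s11")
cv2.imwrite("pics/s11z.png",cv2.resize(s["pixels"][180:225,260:360],None,fx=8,fy=8,interpolation=cv2.INTER_CUBIC))
E
```

```text
(no output)
```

View pics/s11z.png

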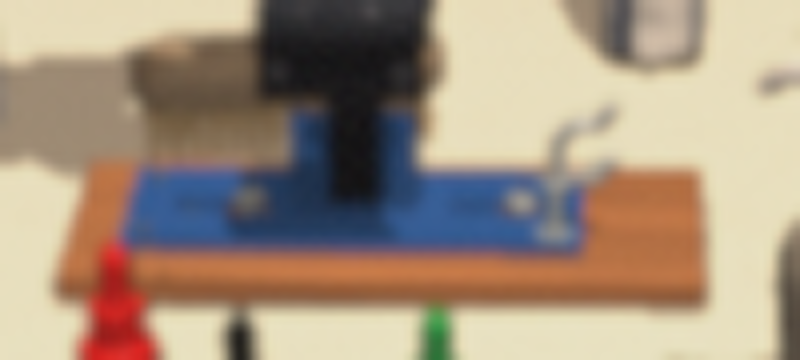

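Request:
play_rows(
  motion=[
    [[30, 0, 0, 0, 0, 0, 0], [30, 0, 0, 0, 0, 0, 0], [30, -2, 0, 0, 0, 0, 0], [30, -2, 0, 0, 0, 0, 0], [30, -2, 0, 0, 0, 0, 0], [30, -2, 0, 0, 0, 0, 0], [30, -2, 0, 0, 0, 0, 0], [30, -2, 0, 0, 0, 0, 0]],
  ],
)

```text
clock: 16.72
tcp_pos: [0.4711, 0.2484, 0.0476]
eef_rot: [0.582, 1.567, -2.755]
contact_force: [-0.1, 0.5, 0.8]
grip_width: 0.0301
```

```bash
python3 - <<'E'
from h import *
o=arm.get_obs();print(o["grip_width"],o["contact_force"],o["torque"])
p=snap("wrist","w12");np.save("w12.npy",p,allow_pickle=True)
s=snap("side","s12")
cv2.imwrite("pics/s12z.png",cv2.resize(s["pixels"][180:225,260:360],None,fx=8,fy=8,interpolation=cv2.INTER_CUBIC))
plan((.4729,.2488,.047),-1.767)
E
```

```text
0.03008600949212521 [-0.05945842  0.45010355  0.78180153] [0.03820277 0.02342704 0.0457957 ]
from [0.4711 0.2485 0.0476] az -1.766 t 16.82
shift [ 0.6 -0.7 -1.7] len 2.0 turn [ 0.001   0.0031 -0.0021] rows 1.0 1.0
```

View pics/w12.png

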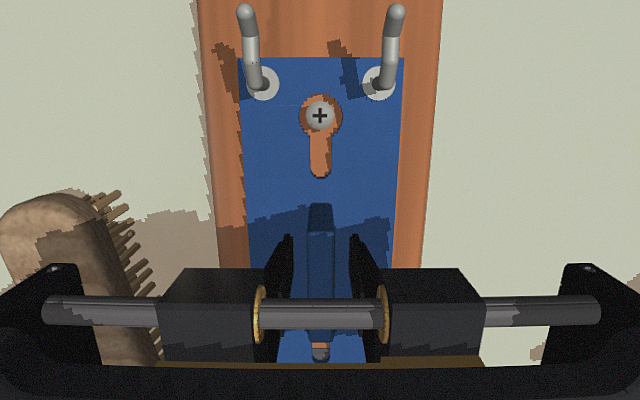

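View pics/s12z.png

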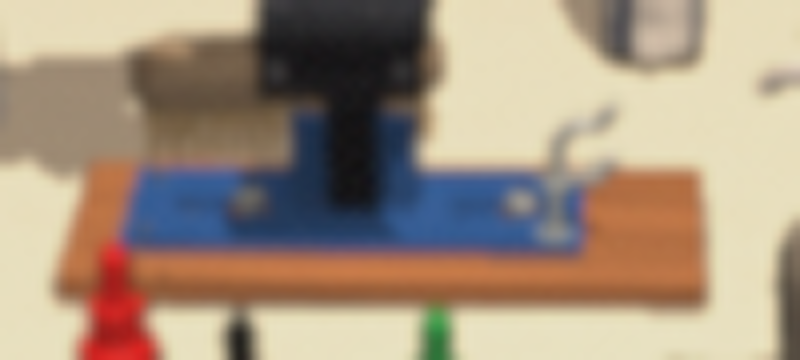

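Request:
play_rows(
  motion=[
    [[5, 0, 0, 0, 0, 0, 0], [5, 0, 0, 0, 0, 0, 0], [5, 0, 0, 0, 0, 0, 0], [5, 0, 0, 0, 0, 0, 0], [5, 0, 0, -2, 0, 0, 0], [5, 0, 0, -5, 0, 0, 0], [5, 0, 0, -8, 0, 0, 0], [5, 0, 0, -11, 0, 0, 0], [5, 0, 0, -14, 0, 0, 0], [5, 0, 0, -17, 0, 0, 0], [5, 0, 0, -20, 0, 0, 0], [5, 0, 0, -20, 0, 0, 0]],
  ],
  grip_force=10,
)

```text
clock: 17.82
tcp_pos: [0.4917, 0.2444, 0.0477]
eef_rot: [0.776, 1.568, -2.561]
contact_force: [-0.7, -0.1, 1.2]
grip_width: 0.0122
```

```bash
python3 - <<'E'
from h import *
o=arm.get_obs();print(o["grip_width"],o["contact_force"],o["torque"])
p=snap("wrist","w13")
E
```

```text
0.012191277316207512 [-0.73793179 -0.08990209  1.21162314] [0.23397136 0.21098274 0.08036948]
```

View pics/w13.png

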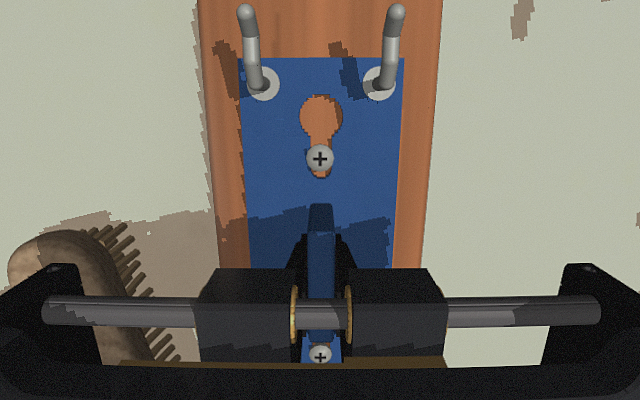

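Rail has slid about 20 mm: the front screw is at (320,158), in the slot, and the rear one at (320,355). I'll push the rest of the way.

Request:
play_rows(
  motion=[
    [[5, 0, 0, -2, 0, 0, 0], [5, 0, 0, -4, 0, 0, 0], [5, 0, 0, -6, 0, 0, 0], [5, 0, 0, -7, 0, 0, 0], [5, 0, 0, -8, 0, 0, 0], [5, 0, 0, -9, 0, 0, 0], [5, 0, 0, -10, 0, 0, 0], [5, 0, 0, -11, 0, 0, 0], [5, 0, 0, -11, 0, 0, 0]],
  ],
)

```text
clock: 18.62
tcp_pos: [0.5002, 0.2428, 0.0476]
eef_rot: [0.334, 1.563, -3.003]
contact_force: [-9.2, 1.7, 7.7]
grip_width: 0.0121
```

```bash
python3 - <<'E'
from h import *
o=arm.get_obs();print(o["grip_width"],o["contact_force"],o["torque"])
p=snap("wrist","w14")
s=snap("side","s14")
cv2.imwrite("pics/s14z.png",cv2.resize(s["pixels"][180:225,260:360],None,fx=8,fy=8,interpolation=cv2.INTER_CUBIC))
E
```

```text
0.012100015724044653 [-9.18421326  1.71281781  7.6537382 ] [0.51516983 1.49156813 0.08692244]
```

View pics/w14.png

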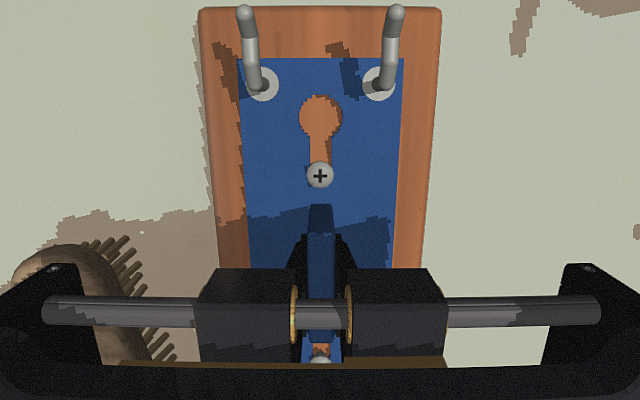

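View pics/s14z.png

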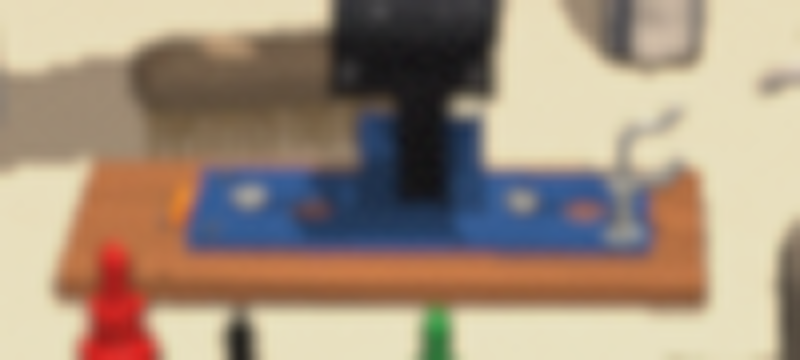

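Request:
play_rows(
  motion=[
    [[5, 0, 0, 1, 0, 0, 0], [30, 0, 0, 1, 0, 0, 0], [30, 0, 0, 1, 0, 0, 0], [30, 0, 0, 1, 0, 0, 0], [30, 0, 0, 1, 0, 0, 0], [30, -20, 0, 1, 0, 0, 0], [30, -60, 0, 1, 0, 0, 0], [30, -100, 0, 20, 0, 0, 0], [30, -130, 0, 60, 0, 0, 0], [30, -130, 0, 100, 0, 0, 0], [30, -130, 0, 100, 0, 0, 0], [30, -130, 0, 100, 0, 0, 0]],
  ],
)

```text
clock: 19.72
tcp_pos: [0.4027, 0.2625, 0.1786]
eef_rot: [0.648, 1.57, -2.686]
contact_force: [-0.6, 0.8, 0.3]
grip_width: 0.0298
```

```bash
python3 - <<'E'
from h import *
o=arm.get_obs();print(o["tcp_pos"],o["contact_force"],o["clock"])
p=snap("wrist","w15");np.save("w15.npy",p,allow_pickle=True)
t=snap("top","t15")
cv2.imwrite("pics/t15z.png",cv2.resize(t["pixels"][90:280,120:420],None,fx=2.6,fy=2.6,interpolation=cv2.INTER_CUBIC))
s=snap("side","s15")
cv2.imwrite("pics/s15z.png",cv2.resize(s["pixels"][140:240,240:400],None,fx=5,fy=5,interpolation=cv2.INTER_CUBIC))
E
```

```text
[0.40274493 0.26247188 0.17860764] [-0.61193898  0.75946328  0.32672358] 19.7167
```

View pics/w15.png

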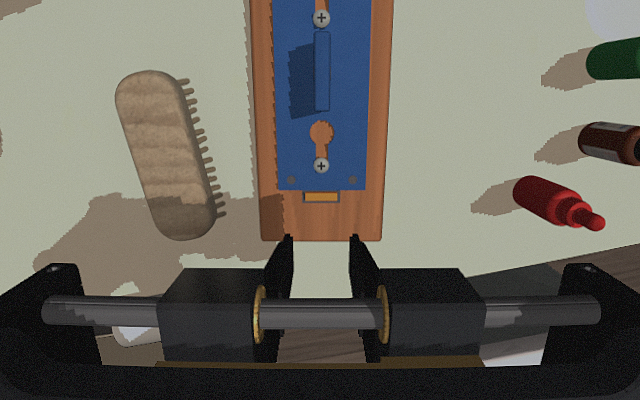

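View pics/s15z.png

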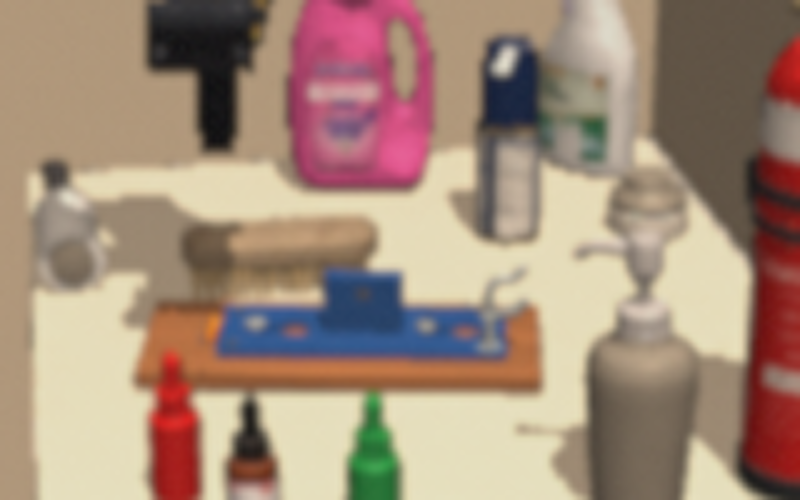

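View pics/t15z.png

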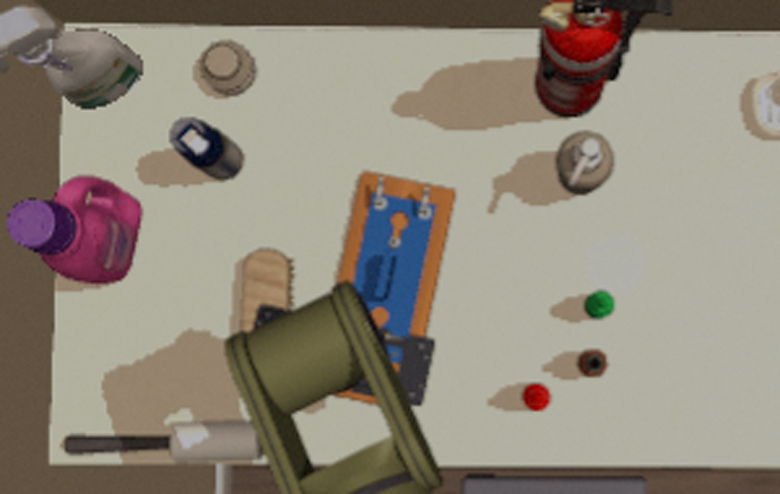

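```bash
python3 - <<'E'
from h import *
p=np.load("w15.npy",allow_pickle=True).item()
cv2.imwrite("pics/w15z.png",cv2.resize(p["pixels"][110:250,250:395],None,fx=4,fy=4,interpolation=cv2.INTER_CUBIC))
c,s=np.cos(-.196),np.sin(-.196)
bf=lambda X:((X-[.4867,.2461,0])@np.array([[c,-s,0],[s,c,0],[0,0,1]])).round(4)
print("rear corners",bf(onz(p,[(278,190),(365,190)],.023)))
print("hole",bf(onz(p,[(321,132)],.023)),"screws",bf(onz(p,[(321,166),(321,18)],.029)))
print("catch far/near edge at .023",bf(onz(p,[(321,193),(321,202)],.023)))
# screw head projected relative
B=lambda x,y,z:[.4867+c*x-s*y,.2461+s*x+c*y,z]
print(proj(p,[B(-.061,0,.029),B(.059,0,.029),B(-.033,0,.023),B(-.085,0,.023),B(-.0875,0,.023),B(-.0955,0,.023),B(-.0955,0,.018)]).round(1))
E
```

```text
rear corners [[-0.0852  0.0393  0.023 ]
 [-0.085  -0.0408  0.023 ]]
hole [[-0.0323 -0.0002  0.023 ]] screws [[-0.0615 -0.0002  0.029 ]
 [ 0.0586  0.0001  0.029 ]]
catch far/near edge at .023 [[-0.088  -0.0003  0.023 ]
 [-0.0967 -0.0003  0.023 ]]
[[320.7 165.4]
 [321.1  17.4]
 [320.8 132.7]
 [320.7 189.9]
 [320.7 192.5]
 [320.6 200.8]
 [320.7 199.3]]
```

View pics/w15z.png

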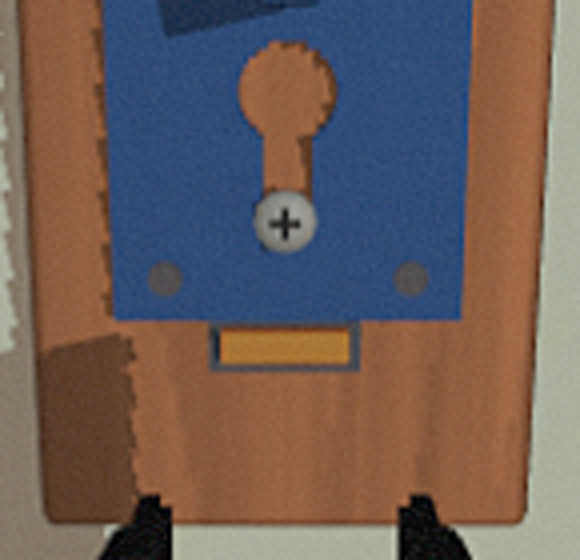

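```bash
python3 - <<'E'
from plant import arm
print(arm.finish_job()); print(arm.get_obs()["clock"])
E
```

```text
the job is handed in; nothing more can be done
None
the job is handed in; nothing more can be done
```

I finished the job and handed it in at about 20 s of the 72 s allowed; no verdict was reported.

**What I did:**
- I lifted the brush off the board and left it on the free worktop at about (0.455, 0.388), well clear of the board.
- I set the rail on the board with both screw heads up through its round holes, and let go for about 0.7 s.
- I then took hold of the fin again with a light grip and slid the rail along until it met its stop, where the push force rose to about 9 N. After that I released it and backed the arm away.

**Last checks, all from pictures, using my fitted board position:**

| Check | Measured | Expected |
|---|---|---|
| Rail centre, board x | about +15 mm | +15 mm |
| Rail sideways offset | under 1 mm | within 4 mm |
| Rail rear edge, board x | about -85 mm | -85 mm |
| Rear screw | at the end of its slot | at the end of its slot |

- **Catch:** the whole orange tab shows behind the rail, and its edges are where a raised tab should appear. I could not read the joint value directly.
- **Brush and bottles:** a gap shows between the brush and the board. The dispenser, aerosol and dropper are upright and look unmoved; I compared them by eye only.

**Where measurements disagreed:**
- The first side-and-top estimates were up to about 15 mm off in height, so I used the wrist camera for positioning.
- When I gripped the rail, the tool ended up about 2.5 mm sideways of my measured rail position. I corrected for this by lining up the front hole with its screw in the wrist picture before lowering.

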